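# Third hand at the stand jig

## Robot

A 6-joint arm with a two-finger parallel gripper is mounted at the origin on the work surface. World frame = base frame: x ahead of the robot, y to its left, z up, the work surface at z = 0. Lengths are in m, angles in rad, forces in N, time in s.
With the tool pointing down it reaches from about 0.225 to 0.875 m from the base axis. Payload 3.4 kg.
Tool frame: the origin (TCP) lies at the very end of the fingers, on their centre line; the grasp point (between the pads) lies behind it (manip.grasp_offset is the z of the grasp point in the tool frame, in m); z points along the fingers, y is the line along which they close (so a half turn about z gives the same grasp; the last joint's range is limited). The gripper opens to 85 mm and grips with 20 to 120 N. Pads are 22 mm wide; open, the fingers measure 114 mm over their backs; the gripper's body (76 mm by 85 mm) begins 54 mm behind the grasp point. The pads swing forward as they close: fully open they stand 13 mm farther back than shut.
Start: joints at [-1.412, 0.276, 1.505, -0, 1.361, -0.121], TCP at [0.159, -0.553, 0.231] pointing down, gripper open.
Joint ranges: [-2.89, 2.89], [-0.75, 2.08], [0.22, 2.7], [-1.18, 4.32], [0.11, 2.71], [-2.7, 2.7]. Speed limits (rad/s): [2.57, 2.57, 3.14, 3.14, 3.14, 3.14].

## Interface

Orientations are given as a unit quaternion [w, x, y, z].
In Python, from rig import manip gives the robot as it stands.
- The arm moves only by the shell command python3 -m pendant 'ROWS' [FORCE]. ROWS is JSON, a list of rows, each an object of numbers: "dx", "dy", "dz": the shift along the tool's x, y, z in m; "rx", "ry", "rz": the turn, a rotation vector about the tool's x, y, z in degrees; "hand": the finger opening in m, from 0 to 0.0854. In form: [{"dx": .., "dy": .., "dz": .., "rx": .., "ry": .., "rz": .., "hand": ..}, ...]. A call has 1 to 12 rows; each row shifts and turns the commanded pose from where the row before left it, along the tool's axes as they then stand; what a row does not reach is not made up. A row lasts 1/12 s, in which the tool goes at most 41.7 mm and 7.16 degrees, less where a joint would pass 70% of its speed; a pose out of reach is approached as far as the arm can. A call is refused whole if a number of a shift passes 0.0417 or a number of a turn 7.16, either way. A call with a gripper value outside its range is refused whole. The fingers move at their own pace and stop on an object; FORCE is the grip in N (left out, the last holds). Time passes only in rows, so rows that do not move let the fingers close. It gives the time, the measured TCP pose, the force, the opening and the grip force at its end, in the units of the state.
- manip.get_state(): the state, without advancing time (a new reading comes with each control period).
- manip.get_image(name): name is "scene" or "top"; returns a dict with "frame" (480x640x3 uint8, red, green, blue), "fx", "fy", "cx", "cy" (pixels), "position" and "attitude" of the camera in the world. Camera axes: x right, y up, looking along -z (the intrinsics and any distortion apply to the point x, -y, -z); pixel columns grow to the right and rows downward; lengths in m; the calibration is good to about 2 mm. A picture is of the moment at which its call begins. There is no depth.
- manip.sign_off(): hands the job in; it is judged then, once.
The state is a dict: "clock": time; "qpos": joint angles; "qd": joint speeds; "effort": joint torques, N m; "position": TCP position; "ee_rot": TCP orientation; "contact_force": force on the tool from outside, world axes, zero at the start; "moment": the same for the moment, N m; "width": finger opening in m; "gripper_force": force on a finger pad.
Only numpy, scipy, OpenCV 4.12 (cv2) and the standard library are available. Lean on these libraries where they do the work, as an engineer would, in place of code of your own. Each camera call takes 0.05 s, during which the arm holds its last target. There are 200 camera calls.

## Task

Set the rod foot with the long rectangular base flat in the channel of the grey assembly jig, its long nose end towards the sprung plate, and push it along the channel, square against the rubber pad, until the pointer's tip stands between the two ribs on the spring housing; never drive the plate to the end of its travel. Keep your fingers on the foot and keep it pressed there steadily while I put the screws in: your program finishes while still holding and pushing. Leave the other things on the bench where they are.

Things in the scene. Friction and masses are not known exactly. Their poses are not given: they have to be found in the camera images.
- foot: Rod foot, loose, aluminium, about 0.35 kg. Base 84 (own x) x 44 (y) x 20 mm. On it a square boss 30 x 30 mm, its axis 15 mm from the base's centre towards -x, its top 70 mm above the underside, with a dark rod hole: grip it by the boss. Origin: centre of the underside, z up. The long nose is the +x end: 42 mm of base in front of the boss, with two small dark screw holes.
- foot_nose (a point): Centre of the flat nose face of the rod foot: 42 mm along its +x from the origin, 10 mm above its underside.
- jig: Grey assembly jig, fixed; place and yaw vary. Board 275 (own x) x 140 (y) x 12 mm high. Origin: underside, midway in y, 135 mm from the board's -x edge, z up. Pushing direction: +x. White spring housing 40 x 64 mm at x = 94 to 134 mm, top 50 mm above the bench, with two ribs across it 9 mm high, split for the pointer: first rib's far face at x = 105, second rib's near face at x = 115 mm.
- channel (a point): Middle of the jig's channel, on the board's top (12 mm above the bench), 35 mm from the jig's origin towards its -x. The channel runs along the jig's x between two aluminium cheeks 100 mm long, from x = -85 to +15 mm; inner faces 52 mm apart (4 mm play on each side of the foot), with flared lips up to 30 mm above the bench.
- plate (a joint): Travel of the jig's sprung aluminium plate (m), pushed along the jig's +x: 0 free, end of travel 0.030. Spring 700 N/m, no preload: 7 N at 0.010, 14 N at 0.020. It carries a dark pointer above the housing, whose tip passes the first rib at 0.010 and reaches the second at 0.020. It springs back when released.
- pad: Sprung plate with the black rubber pad on its front, 48 mm wide, 29 mm high. Origin: centre of the pad's front face, which looks to the jig's -x; with the plate free it lies at x = 50 mm, y = 0, 32 mm above the bench in the jig's frame, and moves along +x with the plate.
- round_foot: Another rod foot, with a round base 72 mm across and 16 mm thick and the same boss, 70 mm high in all: not wanted. Origin: centre of its underside.
- boss_head: Dark steel clamp head lying on the bench, 34 x 60 x 30 mm with a thumbscrew out to 47 mm along its +x: leave alone. Origin: centre of its underside.
- beaker: Glass beaker, 60 mm across, 70 mm high: leave alone. Origin: centre of its underside.
- reagent: Amber glass bottle, 60 mm across, 120 mm high: leave alone. Origin: centre of its underside.
- spatula: Steel spatula with a black handle, 180 mm long, lying on the bench: leave alone. Origin: under its middle.
There are look-alikes about, which are no part of the job. Leave any green, purple or yellow look-alike of the foot alone.

How it is judged:
By the outcome, as a careful person would: the job done as asked, in the order asked, and still so for the second after the job is handed in, while the arm keeps its last pose, push and grip.
It also fails if it takes over 51 s, if anything falls off the work surface, if the arm or the gripper's body presses on something with over 40 N, if the wrist force passes 120 N, or if a joint passes its speed limit or range.

## Working session

There is one attempt and no reset: what is moved stays moved. The work goes in short steps, Python scripts to look and compute and a shell command to move; the robot and the scene stay as the last step left them, time stands still between calls to the robot, and variables do not carry over. Pictures are saved under pics/ and viewed, at most 10 in all, crops included, and the job is handed in when it is done.

```bash
ls; mkdir -p pics; python3 - <<'E'
from rig import manip
import cv2
print(manip.get_state(), manip.grasp_offset)
for n in ("scene","top"):
    d=manip.get_image(n); print(n,{k:v for k,v in d.items() if k!="frame"})
    cv2.imwrite(f"pics/{n}0.png",d["frame"][:,:,::-1])
E
```

```text
pics
{'clock': 0.0, 'qpos': array([-1.41202780e+00,  2.76635199e-01,  1.50618585e+00,  2.57661873e-05,
        1.36070316e+00, -1.20974613e-01]), 'qd': array([-4.69830801e-04, -1.30344547e-03,  2.97981049e-05,  1.47126736e-03,
       -1.75771137e-03, -1.36618467e-03]), 'effort': array([ 4.64190889e-04, -4.16774762e+01, -2.45804268e+01, -1.45202762e-04,
        1.11249115e-02,  9.88545906e-06]), 'position': array([ 0.15869241, -0.55209369,  0.23039579]), 'ee_rot': array([-9.65845912e-04,  9.90233824e-01,  1.39413200e-01, -5.65425728e-06]), 'contact_force': array([-0.4159327 ,  0.12227615,  0.22786437]), 'moment': array([ 0.02019032, -0.00894379,  0.00070119]), 'gripper_force': 0.0, 'width': 0.08518598558976351} -0.0187
scene {'fx': 444.1578812941607, 'fy': 444.1578812941607, 'cx': 317.80257109655315, 'cy': 231.33609754968515, 'position': array([ 0.85934535, -0.57248322,  0.95879481]), 'attitude': array([0.9136782 , 0.28489332, 0.08851976, 0.27602934])}
top {'fx': 585.1810034060261, 'fy': 585.1810034060261, 'cx': 324.038594800748, 'cy': 245.83833288075877, 'position': array([ 0.41279648, -0.05035903,  1.42721418]), 'attitude': array([ 0.71221104,  0.02846616, -0.02028463, -0.7010946 ])}
```

View pics/top0.png

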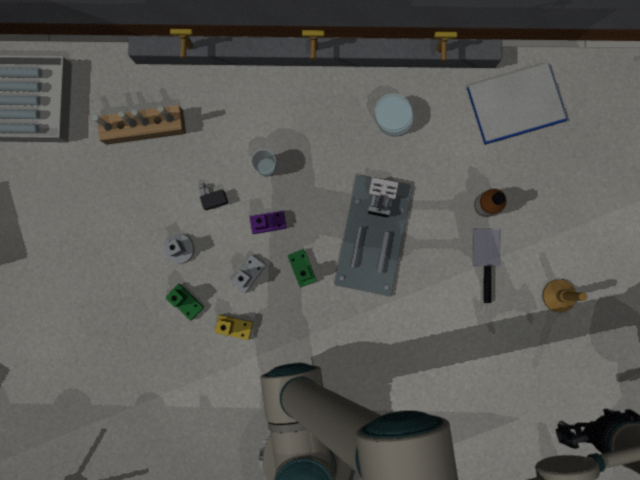

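View pics/scene0.png

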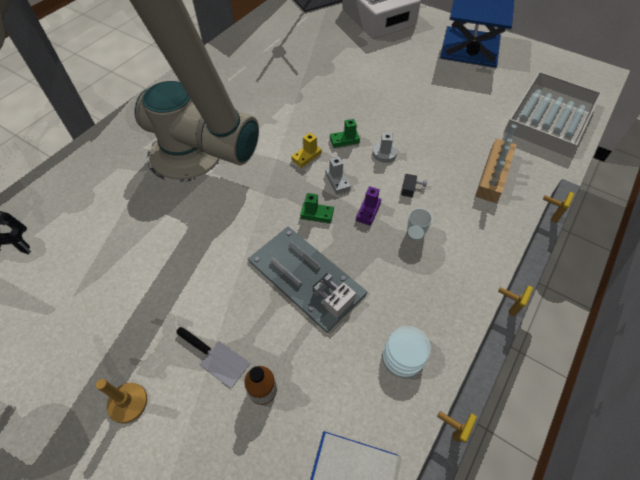

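The top view shows the bare aluminium foot at about (250,273), with its boss at (243,280) and nose toward the upper right (262,262). The jig is at (375,235) with its housing at (383,190), so +x is roughly image-up. The scene view shows the foot at (338,175) and the jig at (307,278). I'll enlarge both areas.

```bash
python3 - <<'E'
import cv2
a=cv2.imread("pics/top0.png")[165:300,225:425]; cv2.imwrite("pics/topc.png",cv2.resize(a,None,fx=4,fy=4,interpolation=cv2.INTER_CUBIC))
a=cv2.imread("pics/scene0.png")[145:335,240:390]; cv2.imwrite("pics/scenec.png",cv2.resize(a,None,fx=3,fy=3,interpolation=cv2.INTER_CUBIC))
E
```

```text
(no output)
```

View pics/topc.png

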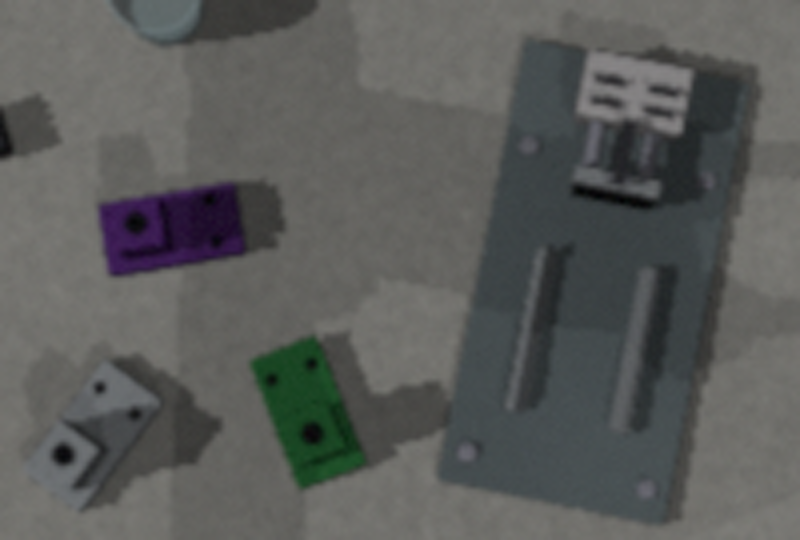

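View pics/scenec.png

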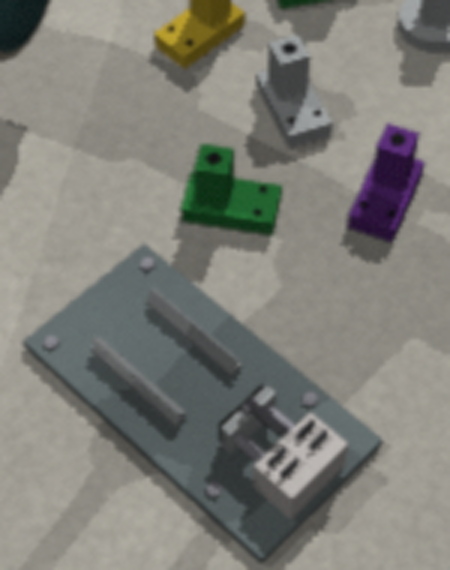

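The crops show:
- **Top crop, foot:** the boss hole is at (63,455), and the nose corners are at (108,360) and (160,402).
- **Top crop, board:** the corners are at (527,38), (750,75), (440,478) and (663,520).
- **Scene crop, foot:** the boss hole is at (289,47).
- **Scene crop, board:** the corners are at (145,246), (24,340), (380,440) and (262,556).

Next I'll fit the planar poses from both cameras.

```bash
cat > h.py <<'E'
import numpy as np
from scipy.spatial.transform import Rotation as R
from scipy.optimize import least_squares
from rig import manip
CAM={}
for n in ("scene","top"):
    d=manip.get_image(n); CAM[n]=d
def proj(n,P):
    d=CAM[n]; q=d["attitude"]; r=R.from_quat([q[1],q[2],q[3],q[0]])
    c=r.inv().apply(np.atleast_2d(P)-d["position"]); 
    return np.c_[d["cx"]+d["fx"]*c[:,0]/-c[:,2], d["cy"]-d["fy"]*c[:,1]/-c[:,2]]
def ray(n,px,z):
    d=CAM[n]; q=d["attitude"]; r=R.from_quat([q[1],q[2],q[3],q[0]])
    v=r.apply([(px[0]-d["cx"])/d["fx"],-(px[1]-d["cy"])/d["fy"],-1]); return d["position"]+v*(z-d["position"][2])/v[2]
def world(p,M):
    M=np.array(M)/1000; return np.c_[p[0]+M[:,0]*np.cos(p[2])-M[:,1]*np.sin(p[2]),p[1]+M[:,0]*np.sin(p[2])+M[:,1]*np.cos(p[2]),M[:,2]]
T=lambda u,v:((u+.5)/4-.5+225,(v+.5)/4-.5+165)
S=lambda u,v:((u+.5)/3-.5+240,(v+.5)/3-.5+145)
def fit(pts,p0):
    f=lambda p:np.concatenate([proj(n,world(p,[m]))[0]-px for n,px,m in pts])
    s=least_squares(f,p0,loss="soft_l1"); return s.x,f(s.x).reshape(-1,2)
E
python3 - <<'E'
from h import *
np.set_printoptions(precision=4,suppress=True)
j=[("top",T(527,38),(140,70,12)),("top",T(750,75),(140,-70,12)),("top",T(440,478),(-135,70,12)),("top",T(663,518),(-135,-70,12)),
("scene",S(145,246),(-135,70,12)),("scene",S(24,340),(-135,-70,12)),("scene",S(380,440),(140,70,12)),("scene",S(262,554),(140,-70,12))]
f=[("top",T(63,455),(-15,0,70)),("top",T(108,360),(42,22,20)),("top",T(160,402),(42,-22,20)),("scene",S(289,47),(-15,0,70)),("top",T(80,510),(-42,-22,10))]
for k in ("all","top","scene"):
    g=lambda L:[a for a in L if k in("all",a[0])]
    x,r=fit(g(j),[.42,-.13,0]); print(k,"jig",x,np.degrees(x[2]),r.tolist() if k=="all" else "")
    if k!="scene":
        x,r=fit(g(f),[.35,.1,-.8]); print("foot",x,np.degrees(x[2]),r.tolist() if k=="all" else "")
for n,a,z in (("top",T(63,455),.07),("scene",S(289,47),.07),("top",T(117.5,400),.02)): print(ray(n,a,z))
E
```

```text
all jig [ 0.5375 -0.1514 -0.1833] -10.500712772762968 [[-0.5270789035100165, -0.26973251802292], [0.08646067698788329, 1.6122452069879216], [-0.9437642629312677, 0.27607301781421256], [0.33614448532568986, 1.818854409852122], [0.041470628512342955, -0.6845758484771807], [-0.3814685020013542, 0.9642921527427006], [1.8313975979747852, 0.41318659501212096], [0.4800981498052579, 2.7907688141265794]]
foot [ 0.4399  0.1501 -0.6396] -36.64411916052664 [[-0.024190538523669147, -0.05324402318768762], [-0.6800586977988701, -0.3540853110130513], [0.6880961106895143, 0.2634437456386536], [0.4421291461085275, 1.0817745715517901], [-0.19948637078977072, 0.9540143341155272]]
top jig [ 0.5397 -0.1521 -0.1772] -10.153020914171332 
foot [ 0.4404  0.1499 -0.6441] -36.90674470889783 
scene jig [ 0.5353 -0.1498 -0.1868] -10.703577113202801 
[0.4278 0.159  0.07  ]
[0.4247 0.1618 0.07  ]
[0.4619 0.1347 0.02  ]
```

```bash
cat > ov.py <<'E'
from h import *
import cv2
np.set_printoptions(precision=4,suppress=True)
j=[("top",T(527,38),(140,70,12)),("top",T(748,75),(140,-70,12)),("top",T(440,478),(-135,70,12)),("top",T(663,518),(-135,-70,12)),
("scene",S(145,246),(-135,70,12)),("scene",S(24,340),(-135,-70,12)),("scene",S(380,440),(140,70,12)),("scene",S(262,554),(140,-70,12)),
("top",T(599,258),(15,0,29)),("top",T(567,419),(-85,0,29)),("scene",S(196,330),(15,0,29) if 0 else (-35,0,29) if 0 else (15,0,29))][:10]
x,r=fit(j,[.54,-.15,-.18]); print(x,np.degrees(x[2]),r.tolist())
f=np.array([.4401,.1500,-.642])
out=[]
for n,sc,ox,oy,w,h in (("top",4,225,165,200,135),("scene",4,240,145,150,140)):
    im=CAM[n]["frame"][oy:oy+h,ox:ox+w,::-1]; im=cv2.resize(im,None,fx=sc,fy=sc,interpolation=cv2.INTER_CUBIC)
    im=cv2.convertScaleAbs(im,alpha=1.4)
    def poly(p,M,col):
        q=(proj(n,world(p,M))-[ox,oy]+.5)*sc-.5
        cv2.polylines(im,[np.round(q).astype(int)],True,col,1)
    rect=lambda a,b,c,d,z:[(a,c,z),(b,c,z),(b,d,z),(a,d,z)]
    poly(x,rect(-135,140,-70,70,12),(0,0,255)); poly(x,rect(94,134,-32,32,50),(0,255,255)); poly(x,rect(-85,15,-26,26,30),(0,255,0)); poly(x,rect(50,50,-24,24,46),(255,0,255))
    poly(f,rect(-42,42,-22,22,20),(0,0,255)); poly(f,rect(-30,0,-15,15,70),(0,255,0))
    cv2.imwrite(f"pics/ov_{n}.png",im)
E
python3 ov.py
```

```text
[ 0.5374 -0.151  -0.1826] -10.463180403002355 [[-0.7186435792318662, -0.22956806222316573], [0.4015691218089046, 1.6159805584881042], [-1.0645875486990803, 0.3316696284813929], [0.22252168606303258, 1.837157375896993], [0.06343307149103339, -0.7835911049576509], [-0.3276218229929668, 0.8767533706389941], [1.8913833976257592, 0.24338678786716628], [0.5835836239816672, 2.628055278253896], [0.13424625193493966, -0.3758306397643878], [0.09917209632743607, 0.27851411373183055]]
```

View pics/ov_top.png

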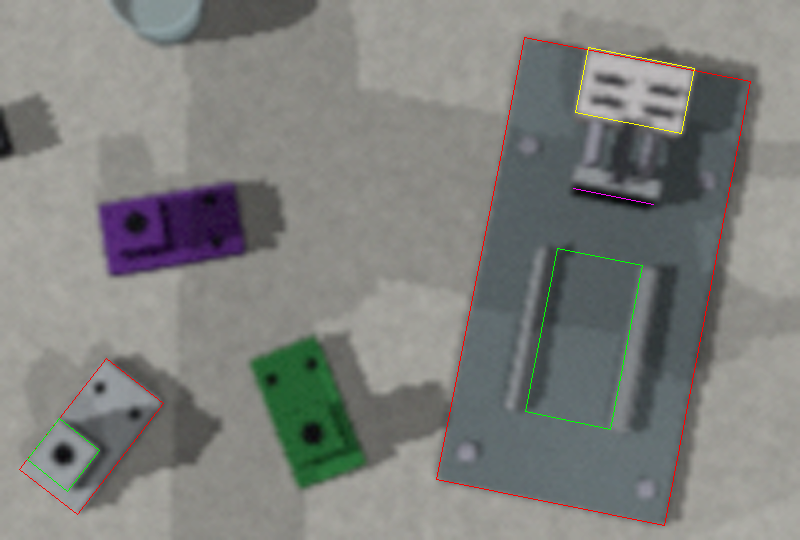

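View pics/ov_scene.png

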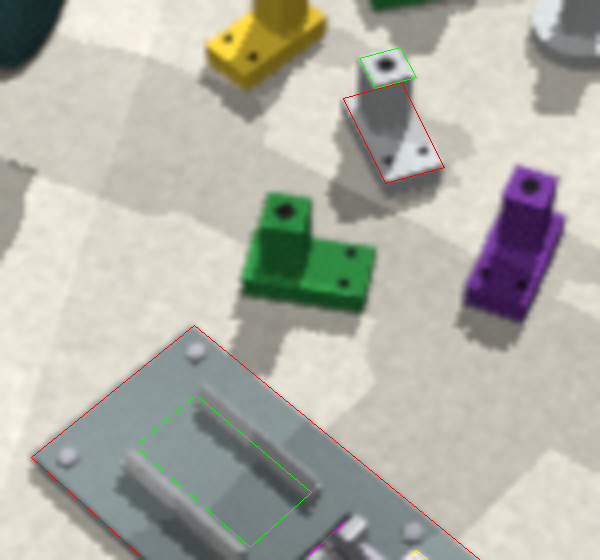

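The overlays fit both objects within about 1–2 mm: foot base and boss, jig board, housing and channel. That gives:
- **Foot:** (0.440, 0.150), yaw -36.8°, with the boss at (0.428, 0.159).
- **Jig:** (0.5375, -0.151), yaw -10.4°.

I'll grip across the foot's y faces with tool x at yaw 143.2°, which keeps joint 6 in range.

```bash
cat > go.py <<'E'
import sys,numpy as np
from scipy.spatial.transform import Rotation as R
from rig import manip
x,y,z,yaw=map(float,sys.argv[1:5]); s=manip.get_state(); q=s["ee_rot"]
r=R.from_quat([q[1],q[2],q[3],q[0]])
a=np.radians(yaw); t=R.from_matrix(np.array([[np.cos(a),np.sin(a),0],[np.sin(a),-np.cos(a),0],[0,0,-1]]))
print("t %.2f pos %s F %s w %.4f g %.1f q6 %.2f"%(s["clock"],s["position"].round(4),s["contact_force"].round(1),s["width"],s["gripper_force"],s["qpos"][5]))
print("shift mm (tool now)",(r.inv().apply(np.array([x,y,z])-s["position"])*1e3).round(1)," turn deg",np.degrees((r.inv()*t).as_rotvec()).round(2))
E
python3 go.py .4275 .159 .23 143.2
P="python3 -m pendant"
$P '[{"dx":0.0239,"dy":-0.032,"hand":0.07},{"dx":0.0239,"dy":-0.032},{"dx":0.0239,"dy":-0.032},{"dx":0.0239,"dy":-0.032},{"dx":0.0239,"dy":-0.032},{"dx":0.0239,"dy":-0.032},{"dx":0.0239,"dy":-0.032},{"dx":0.0239,"dy":-0.032},{"dx":0.0239,"dy":-0.032},{"dx":0.0239,"dy":-0.032}]'
$P '[{"dx":0.0239,"dy":-0.032},{"dx":0.0239,"dy":-0.032},{"dx":0.0239,"dy":-0.032},{"dx":0.0239,"dy":-0.032},{"dx":0.0239,"dy":-0.032},{"dx":0.0239,"dy":-0.032},{"dx":0.0239,"dy":-0.032},{"dx":0.0239,"dy":-0.032},{"dx":0.0239,"dy":-0.032}]'
$P '[{"rz":-7.1},{"rz":-7.1},{"rz":-7.1},{"rz":-7.1},{"rz":-7.1},{"rz":-7.1},{"rz":-7.1},{"rz":-7.1},{"rz":-7.1}]'
$P '[{"rz":-7.1},{"rz":-7.1},{"rz":-7.1},{"rz":-7.1},{"rz":-7.1},{"rz":-7.1},{"rz":-7.1},{"rz":-7.1},{}]'
python3 go.py .4275 .159 .12 143.2
```

```text
t 0.30 pos [ 0.1588 -0.5525  0.231 ] F [-0.9  0.3  0.1] w 0.0856 g 0.0 q6 -0.12
shift mm (tool now) [ 454.8 -609.6    1.4]  turn deg [-1.0000e-02 -3.0000e-02 -1.2717e+02]
t 0.30 pos [ 0.1588 -0.5525  0.231 ] F [-0.9  0.3  0.1] w 0.0856 g 0.0 q6 -0.12
shift mm (tool now) [ 454.8 -609.6  111.4]  turn deg [-1.0000e-02 -3.0000e-02 -1.2717e+02]invalid input
invalid input
invalid input
invalid input
```

```bash
python3 -m pendant '[{"dx":0.0239,"dy":-0.032,"dz":0,"rx":0,"ry":0,"rz":0,"hand":0.07}]'; python3 -m pendant '[{"dx":0.0239,"dy":-0.032}]'; python3 -m pendant --help | head -20
```

```text
clock: 0.38
position: [0.1714, -0.5214, 0.2306]
ee_rot: [0.003, 0.99, 0.138, -0.001]
contact_force: [0.3, -1.0, -0.2]
width: 0.0756
gripper_force: 0.0invalid input
invalid input: not JSON, or not a number
```

Every row needs all seven keys.

```bash

python3 -m pendant '[{"dx":0.0239,"dy":-0.032,"dz":0,"rx":0,"ry":0,"rz":0,"hand":0.07},{"dx":0.0239,"dy":-0.032,"dz":0,"rx":0,"ry":0,"rz":0,"hand":0.07},{"dx":0.0239,"dy":-0.032,"dz":0,"rx":0,"ry":0,"rz":0,"hand":0.07},{"dx":0.0239,"dy":-0.032,"dz":0,"rx":0,"ry":0,"rz":0,"hand":0.07},{"dx":0.0239,"dy":-0.032,"dz":0,"rx":0,"ry":0,"rz":0,"hand":0.07},{"dx":0.0239,"dy":-0.032,"dz":0,"rx":0,"ry":0,"rz":0,"hand":0.07},{"dx":0.0239,"dy":-0.032,"dz":0,"rx":0,"ry":0,"rz":0,"hand":0.07},{"dx":0.0239,"dy":-0.032,"dz":0,"rx":0,"ry":0,"rz":0,"hand":0.07},{"dx":0.0239,"dy":-0.032,"dz":0,"rx":0,"ry":0,"rz":0,"hand":0.07}]' >/dev/null
python3 -m pendant '[{"dx":0.0239,"dy":-0.032,"dz":0,"rx":0,"ry":0,"rz":0,"hand":0.07},{"dx":0.0239,"dy":-0.032,"dz":0,"rx":0,"ry":0,"rz":0,"hand":0.07},{"dx":0.0239,"dy":-0.032,"dz":0,"rx":0,"ry":0,"rz":0,"hand":0.07},{"dx":0.0239,"dy":-0.032,"dz":0,"rx":0,"ry":0,"rz":0,"hand":0.07},{"dx":0.0239,"dy":-0.032,"dz":0,"rx":0,"ry":0,"rz":0,"hand":0.07},{"dx":0.0239,"dy":-0.032,"dz":0,"rx":0,"ry":0,"rz":0,"hand":0.07},{"dx":0.0239,"dy":-0.032,"dz":0,"rx":0,"ry":0,"rz":0,"hand":0.07},{"dx":0.0239,"dy":-0.032,"dz":0,"rx":0,"ry":0,"rz":0,"hand":0.07},{"dx":0.0239,"dy":-0.032,"dz":0,"rx":0,"ry":0,"rz":0,"hand":0.07}]' >/dev/null
python3 -m pendant '[{"dx":0,"dy":0,"dz":0,"rx":0,"ry":0,"rz":-7.1,"hand":0.07},{"dx":0,"dy":0,"dz":0,"rx":0,"ry":0,"rz":-7.1,"hand":0.07},{"dx":0,"dy":0,"dz":0,"rx":0,"ry":0,"rz":-7.1,"hand":0.07},{"dx":0,"dy":0,"dz":0,"rx":0,"ry":0,"rz":-7.1,"hand":0.07},{"dx":0,"dy":0,"dz":0,"rx":0,"ry":0,"rz":-7.1,"hand":0.07},{"dx":0,"dy":0,"dz":0,"rx":0,"ry":0,"rz":-7.1,"hand":0.07},{"dx":0,"dy":0,"dz":0,"rx":0,"ry":0,"rz":-7.1,"hand":0.07},{"dx":0,"dy":0,"dz":0,"rx":0,"ry":0,"rz":-7.1,"hand":0.07},{"dx":0,"dy":0,"dz":0,"rx":0,"ry":0,"rz":-7.1,"hand":0.07}]' >/dev/null
python3 -m pendant '[{"dx":0,"dy":0,"dz":0,"rx":0,"ry":0,"rz":-7.1,"hand":0.07},{"dx":0,"dy":0,"dz":0,"rx":0,"ry":0,"rz":-7.1,"hand":0.07},{"dx":0,"dy":0,"dz":0,"rx":0,"ry":0,"rz":-7.1,"hand":0.07},{"dx":0,"dy":0,"dz":0,"rx":0,"ry":0,"rz":-7.1,"hand":0.07},{"dx":0,"dy":0,"dz":0,"rx":0,"ry":0,"rz":-7.1,"hand":0.07},{"dx":0,"dy":0,"dz":0,"rx":0,"ry":0,"rz":-7.1,"hand":0.07},{"dx":0,"dy":0,"dz":0,"rx":0,"ry":0,"rz":-7.1,"hand":0.07},{"dx":0,"dy":0,"dz":0,"rx":0,"ry":0,"rz":-7.1,"hand":0.07},{"dx":0,"dy":0,"dz":0,"rx":0,"ry":0,"rz":-7.1,"hand":0.07},{"dx":0,"dy":0,"dz":0,"rx":0,"ry":0,"rz":0,"hand":0.07}]' >/dev/null
python3 go.py .4275 .159 .12 143.2
```

```text
t 3.47 pos [0.4272 0.1571 0.2313] F [ 0.2 -1.1 -0.3] w 0.0696 g 0.0 q6 -0.74
shift mm (tool now) [  0.9   1.7 111.3]  turn deg [-0.01  0.    0.74]
```

```bash

python3 -m pendant '[{"dx":0.001,"dy":0.0017,"dz":0.03,"rx":0,"ry":0,"rz":0.7,"hand":0.07},{"dx":0,"dy":0,"dz":0.035,"rx":0,"ry":0,"rz":0,"hand":0.07},{"dx":0,"dy":0,"dz":0.035,"rx":0,"ry":0,"rz":0,"hand":0.07},{"dx":0,"dy":0,"dz":0.03,"rx":0,"ry":0,"rz":0,"hand":0.07},{"dx":0,"dy":0,"dz":0.02,"rx":0,"ry":0,"rz":0,"hand":0.07},{"dx":0,"dy":0,"dz":0.02,"rx":0,"ry":0,"rz":0,"hand":0.07},{"dx":0,"dy":0,"dz":0.018,"rx":0,"ry":0,"rz":0,"hand":0.07},{"dx":0,"dy":0,"dz":0.015,"rx":0,"ry":0,"rz":0,"hand":0.07},{"dx":0,"dy":0,"dz":0,"rx":0,"ry":0,"rz":0,"hand":0.07}]'
python3 go.py .4275 .159 .028 143.2
```

```text
clock: 4.22
position: [0.4254, 0.1586, 0.0259]
ee_rot: [-0.002, 0.318, 0.948, -0.002]
contact_force: [-0.6, -0.5, -0.5]
width: 0.0697
gripper_force: 0.0
t 4.22 pos [0.4254 0.1586 0.0259] F [-0.6 -0.5 -0.5] w 0.0697 g 0.0 q6 -0.72
shift mm (tool now) [-1.4  1.6 -2.1]  turn deg [-0.25 -0.22 -0.24]
```

```bash

python3 -m pendant '[{"dx":0,"dy":0,"dz":0,"rx":0,"ry":0,"rz":0,"hand":0.0},{"dx":0,"dy":0,"dz":0,"rx":0,"ry":0,"rz":0,"hand":0.0},{"dx":0,"dy":0,"dz":0,"rx":0,"ry":0,"rz":0,"hand":0.0},{"dx":0,"dy":0,"dz":0,"rx":0,"ry":0,"rz":0,"hand":0.0},{"dx":0,"dy":0,"dz":0,"rx":0,"ry":0,"rz":0,"hand":0.0},{"dx":0,"dy":0,"dz":0,"rx":0,"ry":0,"rz":0,"hand":0.0},{"dx":0,"dy":0,"dz":0,"rx":0,"ry":0,"rz":0,"hand":0.0},{"dx":0,"dy":0,"dz":0,"rx":0,"ry":0,"rz":0,"hand":0.0}]' 80
python3 go.py .4275 .159 .028 143.2
```

```text
clock: 4.88
position: [0.4287, 0.1593, 0.0296]
ee_rot: [0.001, 0.316, 0.949, 0.001]
contact_force: [-0.3, 0.6, 6.7]
width: 0.0293
gripper_force: 78.7
t 4.88 pos [0.4287 0.1593 0.0296] F [-0.3  0.6  6.7] w 0.0293 g 78.7 q6 -0.72
shift mm (tool now) [ 0.8 -1.   1.6]  turn deg [ 0.13  0.12 -0.1 ]
```

```bash

python3 -m pendant '[{"dx":0,"dy":0,"dz":-0.01,"rx":0,"ry":0,"rz":0,"hand":0.0},{"dx":0,"dy":0,"dz":-0.02,"rx":0,"ry":0,"rz":0,"hand":0.0},{"dx":0,"dy":0,"dz":-0.025,"rx":0,"ry":0,"rz":0,"hand":0.0},{"dx":0,"dy":0,"dz":-0.025,"rx":0,"ry":0,"rz":0,"hand":0.0},{"dx":0,"dy":0,"dz":-0.025,"rx":0,"ry":0,"rz":0,"hand":0.0},{"dx":0,"dy":0,"dz":-0.02,"rx":0,"ry":0,"rz":0,"hand":0.0},{"dx":0,"dy":0,"dz":0,"rx":0,"ry":0,"rz":0,"hand":0.0}]' 90 >/dev/null
python3 go.py .498 -.1438 .15 169.6
```

```text
t 5.47 pos [0.4298 0.1595 0.1567] F [ 1.5  0.9 -4.1] w 0.0290 g 89.2 q6 -0.72
shift mm (tool now) [-236.6 -201.8    6.8]  turn deg [  0.26   0.37 -26.48]
```

```bash

python3 -m pendant '[{"dx":-0.0263,"dy":-0.0224,"dz":0,"rx":0,"ry":0,"rz":0,"hand":0.0},{"dx":-0.0263,"dy":-0.0224,"dz":0,"rx":0,"ry":0,"rz":0,"hand":0.0},{"dx":-0.0263,"dy":-0.0224,"dz":0,"rx":0,"ry":0,"rz":0,"hand":0.0},{"dx":-0.0263,"dy":-0.0224,"dz":0,"rx":0,"ry":0,"rz":0,"hand":0.0},{"dx":-0.0263,"dy":-0.0224,"dz":0,"rx":0,"ry":0,"rz":0,"hand":0.0},{"dx":-0.0263,"dy":-0.0224,"dz":0,"rx":0,"ry":0,"rz":0,"hand":0.0},{"dx":-0.0263,"dy":-0.0224,"dz":0,"rx":0,"ry":0,"rz":0,"hand":0.0},{"dx":-0.0263,"dy":-0.0224,"dz":0,"rx":0,"ry":0,"rz":0,"hand":0.0},{"dx":-0.0263,"dy":-0.0224,"dz":0,"rx":0,"ry":0,"rz":0,"hand":0.0}]' >/dev/null
python3 -m pendant '[{"dx":0,"dy":0,"dz":0,"rx":0,"ry":0,"rz":-6.6,"hand":0.0},{"dx":0,"dy":0,"dz":0,"rx":0,"ry":0,"rz":-6.6,"hand":0.0},{"dx":0,"dy":0,"dz":0,"rx":0,"ry":0,"rz":-6.6,"hand":0.0},{"dx":0,"dy":0,"dz":0,"rx":0,"ry":0,"rz":-6.6,"hand":0.0},{"dx":0,"dy":0,"dz":0,"rx":0,"ry":0,"rz":0,"hand":0.0},{"dx":0,"dy":0,"dz":0,"rx":0,"ry":0,"rz":0,"hand":0.0}]' >/dev/null
python3 go.py .498 -.1438 .07 169.6
cat > look.py <<'E'
import sys,cv2
from h import *
def draw(tag,p,zf,jig,sc=4,boxes=None):
    out=[]
    for n in ("top","scene"):
        c=proj(n,[[jig[0],jig[1],.03]])[0]; ox,oy=int(c[0])-50,int(c[1])-75
        im=CAM[n]["frame"][oy:oy+150,ox:ox+100,::-1]; im=cv2.convertScaleAbs(cv2.resize(im,None,fx=sc,fy=sc,interpolation=cv2.INTER_CUBIC),alpha=1.5)
        def poly(p,M,col,dz=0):
            W=world(p,M); W[:,2]+=dz
            q=(proj(n,W)-[ox,oy]+.5)*sc-.5; cv2.polylines(im,[np.round(q).astype(int)],True,col,1)
        rect=lambda a,b,c,d,z:[(a,c,z),(b,c,z),(b,d,z),(a,d,z)]
        poly(jig,rect(-135,140,-70,70,12),(0,0,255)); poly(jig,rect(-85,15,-26,26,30),(0,255,0))
        poly(p,rect(-42,42,-22,22,20),(0,0,255),zf)
        out.append(im); print(n,"crop off",ox,oy)
    cv2.imwrite(f"pics/{tag}.png",np.hstack(out))
E
python3 - <<'E'
from look import *
s=manip.get_state(); q=s["ee_rot"]; m=R.from_quat([q[1],q[2],q[3],q[0]]).as_matrix()
yaw=np.arctan2(-m[1,0],-m[0,0]); t=s["position"]
p=[t[0]+.015*np.cos(yaw),t[1]+.015*np.sin(yaw),yaw]; print(p,np.degrees(yaw))
draw("carry",p,t[2]-.029,[.5375,-.151,-.182])
E
```

```text
t 6.72 pos [ 0.4948 -0.1438  0.1516] F [ 0.6  0.4 -5. ] w 0.0289 g 90.1 q6 -1.80
shift mm (tool now) [-3.4  0.6 81.6]  turn deg [ 0.03 -0.18 -0.24]
[np.float64(0.510061185917503), np.float64(-0.14668857823200612), np.float64(-0.18486404268890078)] -10.591929429800297
top crop off 323 159
scene crop off 255 195
```

View pics/carry.png

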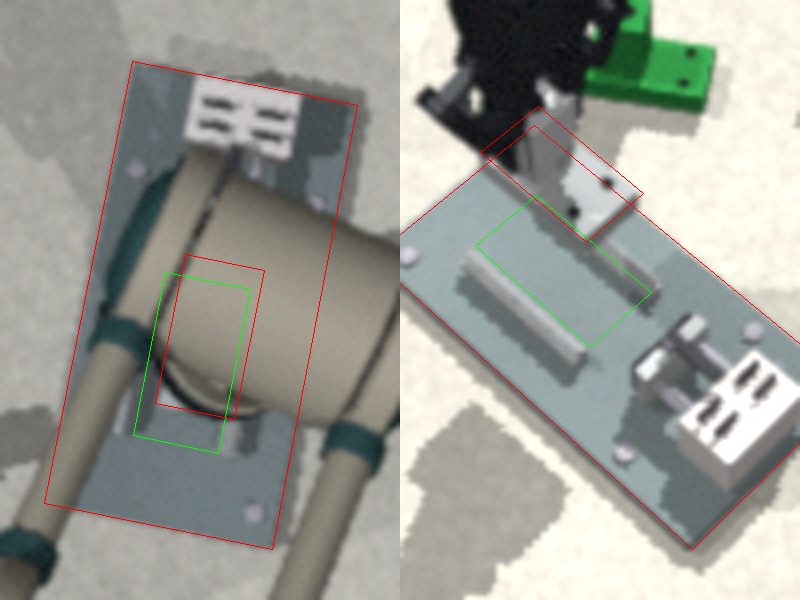

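The scene half shows the foot's nose corners at about (638,192) and (584,239), within 1–2 px of the prediction from the hand pose. The jig's cheeks line up with the drawn channel as well. I'll descend next.

```bash

python3 -m pendant '[{"dx":-0.0034,"dy":0.0006,"dz":0.015,"rx":0,"ry":0,"rz":-0.2,"hand":0.0},{"dx":0,"dy":0,"dz":0.02,"rx":0,"ry":0,"rz":0,"hand":0.0},{"dx":0,"dy":0,"dz":0.02,"rx":0,"ry":0,"rz":0,"hand":0.0},{"dx":0,"dy":0,"dz":0.015,"rx":0,"ry":0,"rz":0,"hand":0.0},{"dx":0,"dy":0,"dz":0.01,"rx":0,"ry":0,"rz":0,"hand":0.0},{"dx":0,"dy":0,"dz":0,"rx":0,"ry":0,"rz":0,"hand":0.0},{"dx":0,"dy":0,"dz":0,"rx":0,"ry":0,"rz":0,"hand":0.0}]' >/dev/null
python3 go.py .498 -.1438 .0415 169.6
```

```text
t 7.40 pos [ 0.4994 -0.1442  0.0731] F [-0.4  0.1 -4.1] w 0.0291 g 90.3 q6 -1.81
shift mm (tool now) [ 1.4  0.1 31.6]  turn deg [ 0.   -0.04  0.1 ]
```

```bash

python3 -m pendant '[{"dx":0,"dy":0,"dz":0.008,"rx":0,"ry":0,"rz":0,"hand":0.0},{"dx":0,"dy":0,"dz":0.007,"rx":0,"ry":0,"rz":0,"hand":0.0},{"dx":0,"dy":0,"dz":0.005,"rx":0,"ry":0,"rz":0,"hand":0.0},{"dx":0,"dy":0,"dz":0.003,"rx":0,"ry":0,"rz":0,"hand":0.0},{"dx":0,"dy":0,"dz":0,"rx":0,"ry":0,"rz":0,"hand":0.0}]' >/dev/null
python3 go.py .498 -.1438 .0415 169.6
python3 -m pendant '[{"dx":0,"dy":0,"dz":0.003,"rx":0,"ry":0,"rz":0,"hand":0.0},{"dx":0,"dy":0,"dz":0.002,"rx":0,"ry":0,"rz":0,"hand":0.0},{"dx":0,"dy":0,"dz":0.001,"rx":0,"ry":0,"rz":0,"hand":0.0},{"dx":0,"dy":0,"dz":0,"rx":0,"ry":0,"rz":0,"hand":0.0}]' >/dev/null
python3 go.py .498 -.1438 .0415 169.6
```

```text
t 7.82 pos [ 0.4988 -0.1441  0.0496] F [-0.5 -1.2 -4.8] w 0.0288 g 90.3 q6 -1.81
shift mm (tool now) [0.8 0.1 8.1]  turn deg [ 0.02 -0.08  0.13]
t 8.15 pos [ 0.4993 -0.1443  0.0441] F [ 0.1 -0.1 -4.1] w 0.0291 g 90.3 q6 -1.81
shift mm (tool now) [1.3 0.2 2.6]  turn deg [-0.   -0.02  0.13]
```

```bash

python3 -m pendant '[{"dx":0,"dy":0,"dz":0.001,"rx":0,"ry":0,"rz":0,"hand":0.0},{"dx":0,"dy":0,"dz":0.001,"rx":0,"ry":0,"rz":0,"hand":0.0},{"dx":0,"dy":0,"dz":0,"rx":0,"ry":0,"rz":0,"hand":0.0}]' |grep -E "pos|contact"
python3 -m pendant '[{"dx":0,"dy":0,"dz":0.001,"rx":0,"ry":0,"rz":0,"hand":0.0},{"dx":0,"dy":0,"dz":0,"rx":0,"ry":0,"rz":0,"hand":0.0}]' |grep -E "pos|contact"
python3 -m pendant '[{"dx":0,"dy":0,"dz":0.001,"rx":0,"ry":0,"rz":0,"hand":0.0},{"dx":0,"dy":0,"dz":0,"rx":0,"ry":0,"rz":0,"hand":0.0}]' |grep -E "pos|contact"
```

```text
position: [0.4993, -0.1443, 0.0422]
contact_force: [0.9, 0.1, -4.4]
position: [0.4995, -0.1443, 0.0416]
contact_force: [-0.5, 0.5, -2.3]
position: [0.4995, -0.1443, 0.0416]
contact_force: [-2.7, 1.2, 6.7]
```

```bash

python3 -m pendant '[{"dx":0,"dy":0,"dz":-0.0005,"rx":0,"ry":0,"rz":0,"hand":0.0},{"dx":-0.003,"dy":0,"dz":0,"rx":0,"ry":0,"rz":0,"hand":0.0},{"dx":-0.004,"dy":0,"dz":0,"rx":0,"ry":0,"rz":0,"hand":0.0},{"dx":-0.004,"dy":0,"dz":0,"rx":0,"ry":0,"rz":0,"hand":0.0},{"dx":-0.004,"dy":0,"dz":0,"rx":0,"ry":0,"rz":0,"hand":0.0},{"dx":0,"dy":0,"dz":0,"rx":0,"ry":0,"rz":0,"hand":0.0}]' 110 |grep -E "pos|contact"
python3 -m pendant '[{"dx":-0.004,"dy":0,"dz":0,"rx":0,"ry":0,"rz":0,"hand":0.0},{"dx":-0.004,"dy":0,"dz":0,"rx":0,"ry":0,"rz":0,"hand":0.0},{"dx":-0.003,"dy":0,"dz":0,"rx":0,"ry":0,"rz":0,"hand":0.0},{"dx":0,"dy":0,"dz":0,"rx":0,"ry":0,"rz":0,"hand":0.0},{"dx":0,"dy":0,"dz":0,"rx":0,"ry":0,"rz":0,"hand":0.0}]' |grep -E "pos|contact"
cat > js.py <<'E'
from rig import manip; import numpy as np
s=manip.get_state(); a=np.radians(-10.4); c=np.array([[np.cos(a),np.sin(a)],[-np.sin(a),np.cos(a)]])
d=c@(s["position"][:2]-[.5375,-.151])*1e3; f=c@s["contact_force"][:2]; q=s["ee_rot"]
print("t %.2f boss jig mm %s nose x %.1f F jig %s z %.1f tcpz %.4f grip %.0f w %.4f yaw %.2f"%(s["clock"],d.round(1),d[0]+57,f.round(1),s["contact_force"][2],s["position"][2],s["gripper_force"],s["width"],np.degrees(2*np.arctan2(q[2],q[1]))),s["moment"].round(2))
E
python3 js.py
```

```text
position: [0.5142, -0.147, 0.0416]
contact_force: [-2.8, 0.3, 6.7]
position: [0.5247, -0.1489, 0.0416]
contact_force: [-2.9, 1.4, 5.4]
t 9.65 boss jig mm [-12.9  -0.2] nose x 44.1 F jig [-3.1  0.8] z 5.4 tcpz 0.0416 grip 108 w 0.0287 yaw 169.73 [ 0.05  0.39 -0.01]
```

Sliding drag is about 3 N. Next I'll approach the pad in small steps.

```bash

python3 -m pendant '[{"dx":-0.003,"dy":0,"dz":0,"rx":0,"ry":0,"rz":0,"hand":0.0},{"dx":0,"dy":0,"dz":0,"rx":0,"ry":0,"rz":0,"hand":0.0},{"dx":0,"dy":0,"dz":0,"rx":0,"ry":0,"rz":0,"hand":0.0}]' >/dev/null; python3 js.py
python3 -m pendant '[{"dx":-0.003,"dy":0,"dz":0,"rx":0,"ry":0,"rz":0,"hand":0.0},{"dx":0,"dy":0,"dz":0,"rx":0,"ry":0,"rz":0,"hand":0.0},{"dx":0,"dy":0,"dz":0,"rx":0,"ry":0,"rz":0,"hand":0.0}]' >/dev/null; python3 js.py
python3 -m pendant '[{"dx":-0.003,"dy":0,"dz":0,"rx":0,"ry":0,"rz":0,"hand":0.0},{"dx":0,"dy":0,"dz":0,"rx":0,"ry":0,"rz":0,"hand":0.0},{"dx":0,"dy":0,"dz":0,"rx":0,"ry":0,"rz":0,"hand":0.0}]' >/dev/null; python3 js.py
python3 -m pendant '[{"dx":-0.003,"dy":0,"dz":0,"rx":0,"ry":0,"rz":0,"hand":0.0},{"dx":0,"dy":0,"dz":0,"rx":0,"ry":0,"rz":0,"hand":0.0},{"dx":0,"dy":0,"dz":0,"rx":0,"ry":0,"rz":0,"hand":0.0}]' >/dev/null; python3 js.py
```

```text
t 9.90 boss jig mm [-10.3  -0.2] nose x 46.7 F jig [-4.   0.3] z 6.5 tcpz 0.0416 grip 108 w 0.0291 yaw 169.74 [ 0.03  0.47 -0.01]
t 10.15 boss jig mm [-7.3 -0.2] nose x 49.7 F jig [-4.6  0.4] z 6.1 tcpz 0.0416 grip 108 w 0.0289 yaw 169.74 [ 0.07  0.54 -0.04]
t 10.40 boss jig mm [-5.3 -0.2] nose x 51.7 F jig [-6.4  0.7] z 8.3 tcpz 0.0417 grip 108 w 0.0286 yaw 169.74 [ 0.    0.65 -0.09]
t 10.65 boss jig mm [-3.3 -0.2] nose x 53.7 F jig [-8.8  0.8] z 10.7 tcpz 0.0417 grip 109 w 0.0294 yaw 169.75 [ 0.03  1.06 -0.07]
```

```bash

python3 -m pendant '[{"dx":-0.003,"dy":0,"dz":0,"rx":0,"ry":0,"rz":0,"hand":0.0},{"dx":-0.003,"dy":0,"dz":0,"rx":0,"ry":0,"rz":0,"hand":0.0},{"dx":0,"dy":0,"dz":0,"rx":0,"ry":0,"rz":0,"hand":0.0},{"dx":0,"dy":0,"dz":0,"rx":0,"ry":0,"rz":0,"hand":0.0}]' 120 >/dev/null; python3 js.py
python3 -m pendant '[{"dx":-0.003,"dy":0,"dz":0,"rx":0,"ry":0,"rz":0,"hand":0.0},{"dx":-0.002,"dy":0,"dz":0,"rx":0,"ry":0,"rz":0,"hand":0.0},{"dx":0,"dy":0,"dz":0,"rx":0,"ry":0,"rz":0,"hand":0.0},{"dx":0,"dy":0,"dz":0,"rx":0,"ry":0,"rz":0,"hand":0.0}]' >/dev/null; python3 js.py
python3 -c '
from look import *
for n in ("top","scene"):
    c=proj(n,world([.5375,-.151,-.182],[(85,0,50)]))[0]; ox,oy=int(c[0])-33,int(c[1])-40
    im=CAM[n]["frame"][oy:oy+80,ox:ox+66,::-1]; cv2.imwrite(f"pics/p_{n}.png",cv2.convertScaleAbs(cv2.resize(im,None,fx=6,fy=6,interpolation=cv2.INTER_CUBIC),alpha=1.3)); print(n,ox,oy)
a=[cv2.imread(f"pics/p_{n}.png") for n in ("top","scene")]; cv2.imwrite("pics/push1.png",np.hstack(a))
'
```

```text
t 10.98 boss jig mm [ 0.7 -0.1] nose x 57.7 F jig [-12.8  -0.3] z 14.1 tcpz 0.0419 grip 117 w 0.0288 yaw 169.76 [ 0.02  1.56 -0.16]
t 11.32 boss jig mm [ 3.7 -0.1] nose x 60.7 F jig [-17.   -0.5] z 18.7 tcpz 0.0420 grip 117 w 0.0286 yaw 169.77 [ 0.03  2.15 -0.22]
top 347 159
scene 298 248
```

View pics/push1.png

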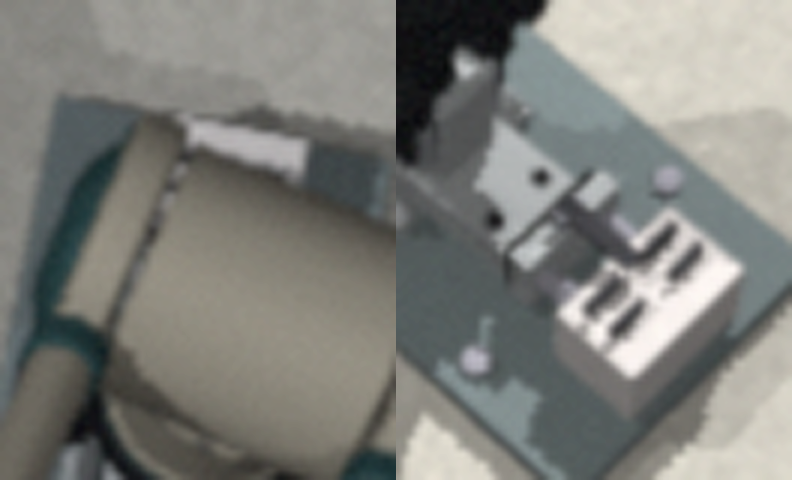

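The scene half of the crop shows the nose flat against the pad along (505,250)–(585,172). The dark pointer runs to about (645,258), near the first rib pair at (657,237)/(604,295). I'll measure the plate travel against the free-plate picture.

```bash
cat > trav.py <<'E'
from h import *
import cv2
J=[.5375,-.151,-.182]
a=cv2.imread("pics/scene0.png"); b=np.ascontiguousarray(CAM["scene"]["frame"][:,:,::-1])
K=8
for y in (16,-16,0):
    for X,z,h in (((57,46,5) if y else (80,55,5)),((60,44,6) if y else (88,55,5))):
        c=proj("scene",world(J,[(X,y,z)]))[0]; d=proj("scene",world(J,[(X+10,y,z)]))[0]-c
        u=lambda im,c,h:cv2.getRectSubPix(cv2.resize(im[int(c[1])-40:int(c[1])+40,int(c[0])-40:int(c[0])+40],None,fx=K,fy=K,interpolation=cv2.INTER_CUBIC),(h*2*K,h*2*K),(float((c[0]-int(c[0])+40.5)*K-.5),float((c[1]-int(c[1])+40.5)*K-.5)))
        t=u(a,c,h); best=[]
        for s in np.arange(0,26,.25):
            for o in (-.5,0,.5):
                e=c+d*s/10+o*np.array([-d[1],d[0]])/np.hypot(*d); best.append((cv2.matchTemplate(u(b,e,h),t,cv2.TM_CCOEFF_NORMED)[0,0],s,o))
        print(y,X,"px/10mm %.2f"%np.hypot(*d),[tuple(np.round(v,2)) for v in sorted(best)[-1:]])
for x in (95,105,107,110,115): print(x,[((proj("scene",world(J,[(x,0,z)]))[0]-[298,248]+.5)*6-.5+[396,0]).round(0).tolist() for z in (50,55,59)])
E
python3 trav.py
```

```text
16 57 px/10mm 4.09 [(np.float64(0.95), np.float64(10.75), np.float64(0.0))]
16 60 px/10mm 4.09 [(np.float64(0.95), np.float64(10.75), np.float64(0.0))]
-16 57 px/10mm 4.14 [(np.float64(0.89), np.float64(11.25), np.float64(0.0))]
-16 60 px/10mm 4.14 [(np.float64(0.89), np.float64(11.0), np.float64(0.0))]
0 80 px/10mm 4.21 [(np.float64(0.85), np.float64(8.75), np.float64(0.0))]
0 88 px/10mm 4.24 [(np.float64(0.76), np.float64(0.0), np.float64(0.5))]
95 [[618.0, 263.0], [619.0, 257.0], [619.0, 252.0]]
105 [[638.0, 280.0], [638.0, 274.0], [639.0, 269.0]]
107 [[642.0, 283.0], [642.0, 277.0], [643.0, 272.0]]
110 [[648.0, 288.0], [648.0, 282.0], [648.0, 277.0]]
115 [[657.0, 296.0], [658.0, 290.0], [658.0, 286.0]]
```

The plate travel is about 11 mm, which agrees with the nose estimate of 10.7 mm. I need about 4 mm more.

```bash

python3 -m pendant '[{"dx":-0.002,"dy":0,"dz":-0.0003,"rx":0,"ry":0,"rz":0,"hand":0.0},{"dx":-0.002,"dy":0,"dz":-0.0003,"rx":0,"ry":0,"rz":0,"hand":0.0},{"dx":-0.001,"dy":0,"dz":0,"rx":0,"ry":0,"rz":0,"hand":0.0},{"dx":0,"dy":0,"dz":0,"rx":0,"ry":0,"rz":0,"hand":0.0},{"dx":0,"dy":0,"dz":0,"rx":0,"ry":0,"rz":0,"hand":0.0}]' >/dev/null; python3 js.py; python3 trav.py | head -4; python3 go.py .5 -.15 .04 169.7
```

```text
t 11.93 boss jig mm [ 7.1 -0.1] nose x 64.1 F jig [-19.2  -1.6] z 19.9 tcpz 0.0423 grip 117 w 0.0290 yaw 169.77 [-0.01  2.58 -0.29]
16 57 px/10mm 4.09 [(np.float64(0.95), np.float64(14.0), np.float64(0.0))]
16 60 px/10mm 4.09 [(np.float64(0.96), np.float64(14.0), np.float64(0.0))]
-16 57 px/10mm 4.14 [(np.float64(0.88), np.float64(14.5), np.float64(0.0))]
-16 60 px/10mm 4.14 [(np.float64(0.81), np.float64(14.25), np.float64(0.0))]
t 12.03 pos [ 0.5445 -0.1524  0.0423] F [-18.5   0.7  19.1] w 0.0287 g 116.9 q6 -1.78
shift mm (tool now) [44.1 -5.6  3. ]  turn deg [ 0.   -0.9   0.07]
```

Travel is now 14.2 mm. The push has pitched the tool 0.9° nose-down, so the tail may be lifted about 1 mm. I'll turn it back so the foot lies flat.

```bash

python3 -m pendant '[{"dx":0,"dy":0,"dz":0,"rx":0,"ry":-0.5,"rz":0,"hand":0.0},{"dx":0,"dy":0,"dz":0,"rx":0,"ry":-0.5,"rz":0,"hand":0.0},{"dx":0,"dy":0,"dz":0,"rx":0,"ry":0,"rz":0,"hand":0.0},{"dx":0,"dy":0,"dz":0,"rx":0,"ry":0,"rz":0,"hand":0.0}]' >/dev/null; python3 js.py;  python3 go.py .5 -.15 .0416 169.7|tail -1
python3 -m pendant '[{"dx":0,"dy":0,"dz":0,"rx":0,"ry":-0.5,"rz":0,"hand":0.0},{"dx":0,"dy":0,"dz":0,"rx":0,"ry":0,"rz":0,"hand":0.0},{"dx":0,"dy":0,"dz":0,"rx":0,"ry":0,"rz":0,"hand":0.0}]' >/dev/null; python3 js.py;  python3 go.py .5 -.15 .0416 169.7|tail -1;python3 trav.py | head -4
```

```text
t 12.37 boss jig mm [ 7.2 -0.1] nose x 64.2 F jig [-16.2  -1.6] z 15.5 tcpz 0.0416 grip 117 w 0.0291 yaw 169.77 [-0.1   2.67 -0.33]
shift mm (tool now) [44.3 -5.6 -0.1]  turn deg [0.01 0.11 0.07]
t 12.62 boss jig mm [ 7.4 -0.1] nose x 64.4 F jig [-15.1  -1.9] z 15.1 tcpz 0.0416 grip 117 w 0.0286 yaw 169.78 [-0.07  3.22 -0.37]
shift mm (tool now) [44.5 -5.6 -0.5]  turn deg [0.01 0.61 0.08]
16 57 px/10mm 4.09 [(np.float64(0.95), np.float64(14.25), np.float64(0.0))]
16 60 px/10mm 4.09 [(np.float64(0.95), np.float64(14.25), np.float64(0.0))]
-16 57 px/10mm 4.14 [(np.float64(0.9), np.float64(15.0), np.float64(0.0))]
-16 60 px/10mm 4.14 [(np.float64(0.82), np.float64(14.5), np.float64(0.0))]
```

```bash

python3 -m pendant '[{"dx":-0.0005,"dy":0,"dz":0,"rx":0,"ry":0.3,"rz":0,"hand":0.0},{"dx":0,"dy":0,"dz":0,"rx":0,"ry":0,"rz":0,"hand":0.0},{"dx":0,"dy":0,"dz":0,"rx":0,"ry":0,"rz":0,"hand":0.0},{"dx":0,"dy":0,"dz":0,"rx":0,"ry":0,"rz":0,"hand":0.0},{"dx":0,"dy":0,"dz":0,"rx":0,"ry":0,"rz":0,"hand":0.0},{"dx":0,"dy":0,"dz":0,"rx":0,"ry":0,"rz":0,"hand":0.0},{"dx":0,"dy":0,"dz":0,"rx":0,"ry":0,"rz":0,"hand":0.0},{"dx":0,"dy":0,"dz":0,"rx":0,"ry":0,"rz":0,"hand":0.0},{"dx":0,"dy":0,"dz":0,"rx":0,"ry":0,"rz":0,"hand":0.0},{"dx":0,"dy":0,"dz":0,"rx":0,"ry":0,"rz":0,"hand":0.0}]' >/dev/null; python3 js.py;  python3 go.py .5 -.15 .0416 169.7|tail -1;python3 trav.py | head -4
python3 -c '
from look import *
J=[.5375,-.151,-.182]; c=proj("scene",world(J,[(60,0,40)]))[0]; ox,oy=int(c[0])-45,int(c[1])-35; sc=8
im=CAM["scene"]["frame"][oy:oy+72,ox:ox+98,::-1]; im=cv2.convertScaleAbs(cv2.resize(im,None,fx=sc,fy=sc,interpolation=cv2.INTER_CUBIC),alpha=1.5)
for x,col in ((105,(0,255,0)),(115,(0,0,255))):
    q=(proj("scene",world(J,[(x,-32,50),(x,32,50)]))-[ox,oy]+.5)*sc-.5; cv2.line(im,*[tuple(int(k) for k in v) for v in q],col,1)
cv2.imwrite("pics/fin.png",im)'
```

```text
t 13.55 boss jig mm [ 7.3 -0.1] nose x 64.3 F jig [-17.8  -1.6] z 15.9 tcpz 0.0416 grip 117 w 0.0286 yaw 169.78 [-0.14  2.92 -0.32]
shift mm (tool now) [44.4 -5.6 -0.2]  turn deg [0.01 0.24 0.08]
16 57 px/10mm 4.09 [(np.float64(0.95), np.float64(14.25), np.float64(0.0))]
16 60 px/10mm 4.09 [(np.float64(0.95), np.float64(14.25), np.float64(0.0))]
-16 57 px/10mm 4.14 [(np.float64(0.9), np.float64(15.25), np.float64(0.0))]
-16 60 px/10mm 4.14 [(np.float64(0.81), np.float64(14.75), np.float64(0.0))]
```

View pics/fin.png

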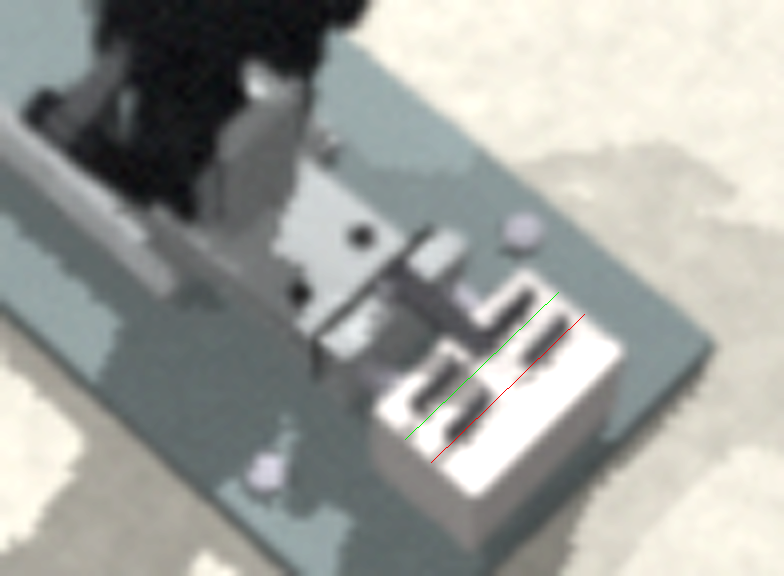

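```bash
python3 - <<'E'
from look import *
J=[.5375,-.151,-.182]; c=proj("scene",world(J,[(60,0,40)]))[0]; ox,oy=int(c[0])-45,int(c[1])-35; sc=8
for z in (50,55,60,65): print(z,[((proj("scene",world(J,[(x,0,z)]))[0]-[ox,oy]+.5)*sc-.5).round(0).astype(int).tolist() for x in (94,105,109.5,115)])
a=cv2.imread("pics/scene0.png"); b=np.ascontiguousarray(CAM["scene"]["frame"][:,:,::-1])
A,B=[cv2.convertScaleAbs(cv2.resize(i[oy+25:oy+57,ox+40:ox+82],None,fx=9,fy=9,interpolation=cv2.INTER_CUBIC),alpha=1.5) for i in (a,b)]
cv2.imwrite("pics/cmp.png",np.hstack([A,B]))
E
```

```text
50 [[454, 341], [483, 365], [494, 375], [509, 387]]
55 [[455, 333], [483, 357], [495, 367], [509, 379]]
60 [[455, 325], [484, 349], [496, 359], [510, 371]]
65 [[456, 316], [484, 341], [496, 351], [511, 363]]
```

View pics/cmp.png

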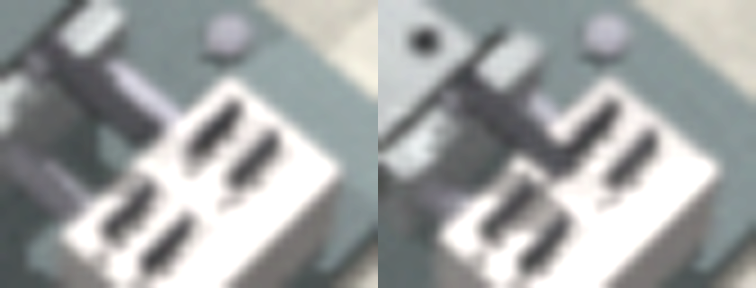

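The comparison shows the pointer bar's end moving from about (155,125) with the plate free to about (187,158) in the right half. It has now passed the first rib and stops short of the second. Travel from that end point is roughly 12–13 mm, from plate matching 14–15 mm and from kinematics 14.3 mm, all inside the 10–20 mm window. The foot is at its flat height and has held steady for 0.8 s, so I'm handing in.

```bash
python3 -c '
from rig import manip; print(manip.sign_off())'; python3 js.py
```

```text
the job is handed in; nothing more can be done
None
the job is handed in; nothing more can be done
```

The job is handed in: by my measurements the foot sits flat in the channel, nose square on the pad, with the plate pushed about 14.5 mm so the pointer's tip is between the ribs, and the gripper is still holding and pushing.

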